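Dim the reading stage and hold a sample carrier in its corner

ROBOT

A 6-joint arm with a two-finger parallel gripper is mounted at the origin on the work surface. World frame = base frame: x ahead of the robot, y to its left, z up, the work surface at z = 0. Lengths are in m, angles in rad, forces in N, time in s.
With the tool pointing down it reaches from about 0.275 to 0.825 m from the base axis. Payload 4.9 kg.
Tool frame: the origin (TCP) lies at the very end of the fingers, on their centre line; the grasp point (between the pads) lies 19 mm behind it; z points along the fingers, y is the line along which they close (so a half turn about z gives the same grasp; the last joint's range is limited). The gripper opens to 85 mm and grips with 20 to 120 N. Pads are 22 mm wide; open, the fingers measure 114 mm over their backs; the gripper's body (76 mm by 85 mm) begins 54 mm behind the grasp point. The pads swing forward as they close: fully open they stand 13 mm farther back than shut.
Start: joints at [1.215, 0.326, -0.193, 1.052, 0, 1.437], TCP at [0.121, 0.537, 0.231] pointing down, gripper open.
Joint ranges: [-2.65, 2.65], [-0.97, 1.79], [-1.3, 1.35], [-1.93, 2.1], [-1.47, 1.37], [-3.14, 3.14]. Speed limits (rad/s): [2.57, 2.57, 3.14, 3.14, 3.14, 3.14].

INTERFACE

Orientations are given as a rotation vector (axis times angle).
In Python, from bench import bot, read_camera, camera_info, order gives the robot as it stands.
- The arm moves only by the shell command python3 -m creep 'ROWS'. ROWS is JSON, a list of rows, each an object with "xyz": the shift along the tool's x, y, z in m, a list of three; "dr": the turn, a rotation vector about the tool's x, y, z in degrees, a list of three; "grip": the finger opening in m, from 0 to 0.0854. A call has 1 to 20 rows; each row is the pose to reach, as a shift and turn from the pose commanded when the call began, along the tool's axes at that moment; what a row does not reach only later rows make up. A row lasts 1/12 s, in which the tool goes at most 41.7 mm and 7.16 degrees, less where a joint would pass 70% of its speed; a pose out of reach is approached as far as the arm can. A call with a gripper value outside its range is refused whole. The fingers move at their own pace and stop on an object; the grip force is fixed at half the most. Time passes only in rows, so rows that repeat a pose let the fingers close. It gives the time, the measured TCP pose, the force, the opening and the grip force at its end, in the units of the state.
- bot.observe(): the state, without advancing time (a new reading comes with each control period).
- read_camera(name): name is "side" or "top"; returns (picture, depth): 400x640x3 uint8, red, green, blue; 400x640 float32, m along the optical axis (not along the pixel's ray), 0 where there is no reading.
- camera_info(name): a dict with "mtx" (3x3 intrinsics, pixels), "k1" (the pictures are not rectified: a ray, as slopes to the right and down, at radius r is drawn at 1 + k1 r^2 times it, then the intrinsics apply), "pose" (4x4, takes a point from camera to world coordinates). Camera axes: x right, y down, z forward; pixel columns grow to the right and rows downward; lengths in m; the calibration is good to about 2 mm. A picture is of the moment at which its call begins. camera_info takes no time and is no camera call.
- order.finish_job(): hands the job in; it is judged then, once.
The state is a dict: "time": time; "q": joint angles; "qvel": joint speeds; "joint_torque": joint torques, N m; "position": TCP position; "eef_rot": TCP orientation; "wrist_force": force on the tool from outside, world axes, zero at the start; "wrist_torque": the same for the moment, N m; "finger_gap": opening from 0.0 (shut) to 1.0 (fully open); "finger_force": force on a finger pad.
Only numpy, scipy, OpenCV 4.12 (cv2) and the standard library are available. Lean on these libraries where they do the work, as an engineer would, in place of code of your own. Each camera call takes 0.05 s, during which the arm holds its last target. There are 200 camera calls.

TASK

First set the lever on the lamp dimmer box to its long middle mark. Then fetch the longer of the two grey sample carriers, lay it flat on the reading stage and press it into the corner, its long side flush against the long stop and its end against the short stop; finish while still holding it, pressed against both stops at once. Leave the lever at the mark and do not disturb the other things on the bench.

Things in the scene. Friction and masses are not known exactly. Their poses are not given: they have to be found in the camera images.
- dim_lever (a joint): angle of the dimmer lever about its upright hinge, rad: 0 to 2.094, growing counter-clockwise seen from above. Five flat black marks on the box stand at 0, 0.524, 1.047, 1.571 and 2.094; the long thick one in the middle is at 1.047. The lever stays where it is left (friction: about 2 N at the knob moves it)
- lever_knob (a point): middle of the lever's upright black round knob, 18 mm diameter and 36 mm tall (18 mm above and below this point), 60 mm out from the hinge axis. Its foot stands on the flat steel arm, 13 mm above the dimmer box's top (40 mm above the bench); nothing surrounds the knob: grip it from above or push it sideways
- lever_hinge (a point): point on the lever's upright hinge axis, at the top of the white dimmer box (fixed, 120 x 160 x 40 mm). Its axes are the box's: x runs from the middle mark to the hinge, z up. The lever points along the direction (120 deg + joint value) from this x axis, counter-clockwise; at 1.047 rad it points along -x, to the middle mark
- middle_mark (a point): middle of the long black mark on top of the dimmer box, 79.5 mm from the hinge axis, 19.5 mm beyond the knob's centre when the lever points at it
- carrier_mid (a point): the longer carrier (loose, about 0.16 kg, grey plastic), point at its middle half-way up, 24 mm above its underside. A block 90 mm long (its x) x 50 mm wide (its y) x 24 mm high, with a grip rib along its top: 59 mm long (x), 14 mm thick (y), 24 mm high, so 48 mm in all; five pairs of dark wells. Starts flat on the bench; the same both ways round
- carrier: the same longer carrier, origin at the centre of its underside
- corner_seat (a point): point on the reading stage's flat top (25 mm above the bench) where the centre of the carrier's underside lies when fully home in the corner (the carrier's middle is then 24 mm above it). x points squarely to the long stop, its face 25 mm away; y squarely to the short stop, its face 45 mm away; z up. The carrier's long axis then lies along this y
- stage: the reading stage, a black slab with a pale glass window, fixed to the bench, 180 mm (x) by 210 mm (y) by 25 mm high; origin under its centre; the corner seat lies 40 mm to +x and 40 mm to +y of it, axes alike. Its top and both stops are smooth: friction about 0.25
- fence_long: long bright metal stop bar on the stage, 155 mm long, 10 mm thick, standing 12 mm above the stage's top; origin in the middle of its underside; it runs along its y, its stopping face looks to its -x
- fence_side: short bright metal stop bar on the stage at a right angle to the long one, 85 mm long, 10 mm thick, 12 mm high; origin in the middle of its underside; it runs along its x, its stopping face looks to its -y
- short_carrier_mid (a point): the shorter carrier, to be left alone: same make but 60 mm long (its x), 50 mm wide, 48 mm high; point at its middle half-way up. It may stand on either of the two carriers' places
- reagent: bystander: amber bottle, 56 mm diameter, 130 mm tall; origin under its centre
- pot: bystander: clear jar, 54 mm diameter, 60 mm tall; origin under its centre
- timer: bystander: white timer, 55 x 65 x 18 mm; origin under its centre
- tube_tray: bystander: white open tray, 120 x 180 x 45 mm; origin under its centre
- lid_cap: bystander: white cap, 36 mm diameter, 12 mm tall; origin under its centre
Not all that is in view belongs to the job. What is shaped like the part that bears dim_lever but purple is not meant.

How it is judged:
On the way, in this order (a step that is already met when the one before it is completed fails the run):
1. the dimmer lever stands at its middle mark (within 0.10 rad) and still, the longer carrier not yet moved (value of joint dim_lever between 0.947 and 1.147 rad and velocity of joint dim_lever between -0.1 and 0.1 rad/s and distance of carrier_mid from where it was at the start of the episode below 0.03 m), for 0.3 s.
2. the longer carrier lies flat in the stage's corner, pressed against both stops by the fingers (x of carrier_mid in the frame of corner_seat between -0.003 and 0.003 m and y of carrier_mid in the frame of corner_seat between -0.003 and 0.003 m and z of carrier_mid in the frame of corner_seat between 0.02 and 0.028 m and angle between the x axis of carrier_mid and the y axis of corner_seat, either way round below 0.05 rad and angle between carrier_mid's own z axis and vertical below 0.06 rad and contact force between carrier and fence_long above 1 N and contact force between carrier and fence_side above 1 N and contact force between the fingers and carrier above 1 N), for 0.3 s.
At the end, for the whole second after the job is handed in: The longer carrier lies flat on the stage in the corner (within 3 mm in both directions and 0.05 rad), the fingers hold it, and it presses on the long stop and on the short stop with more than 1 N each, all through the last second; the lever is still within 0.12 rad of the middle mark (all of step 2 and value of joint dim_lever between 0.927 and 1.167 rad); the arm keeps its last pose, push and grip.
It fails at once if one of the other things on the bench is shifted by more than 30 mm or tipped over (distance of any of short_carrier_mid, reagent, pot, timer, tube_tray, lid_cap from where it was at the start of the episode above 0.03 m or angle between any of short_carrier_mid, reagent, pot, timer, tube_tray, lid_cap's own z axis and vertical above 0.5 rad).
It also fails if it takes over 67 s, if anything falls off the work surface, if the arm or the gripper's body presses on something with over 40 N, if the wrist force passes 120 N, or if a joint passes its speed limit or range.

## Working session

There is one attempt and no reset: what is moved stays moved. The work goes in short steps, Python scripts to look and compute and a shell command to move; the robot and the scene stay as the last step left them, time stands still between calls to the robot, and variables do not carry over. Pictures are saved under pics/ and viewed, at most 10 in all, crops included, and the job is handed in when it is done.

```bash
ls; mkdir -p pics; python3 - <<'E'
from bench import bot, read_camera, camera_info
import cv2,numpy as np
s=bot.observe();print(s)
for n in("side","top"):
    c=camera_info(n);print(n,c)
    p,d=read_camera(n);cv2.imwrite(f"pics/{n}0.png",p[:,:,::-1]);np.savez(f"pics/{n}0.npz",p=p,d=d)
E
```

```text
pics
{'time': 0.0, 'q': array([ 1.21482413e+00,  3.26960314e-01, -1.93573365e-01,  1.05203547e+00,
       -1.89988903e-05,  1.43660070e+00]), 'qvel': array([ 8.33763242e-04, -4.02069024e-05,  2.23454731e-03,  9.81455663e-04,
        1.93749314e-03,  1.59271860e-03]), 'joint_torque': array([ 1.04762357e-04, -4.43393719e+01,  2.62443262e+01,  1.53182511e-02,
       -4.52622089e-05,  6.62502288e-06]), 'position': array([0.12076344, 0.53597083, 0.23049691]), 'eef_rot': array([-3.47606608e-01, -3.12188724e+00,  2.70840436e-03]), 'wrist_force': array([-0.29447225, -0.37519122, -0.35942071]), 'wrist_torque': array([-0.01203149,  0.06831255,  0.02622941]), 'finger_force': 0.0, 'finger_gap': 1.0048624364166527}
side {'mtx': array([[396.1119755 ,   0.        , 324.04027642],
       [  0.        , 396.1119755 , 195.20595477],
       [  0.        ,   0.        ,   1.        ]]), 'k1': -0.07251954495234185, 'pose': array([[ 0.92053991, -0.24121991,  0.30727712,  0.10631677],
       [-0.39056147, -0.55168839,  0.73695431, -0.99154922],
       [-0.00824683, -0.79840646, -0.60206239,  0.81715   ],
       [ 0.        ,  0.        ,  0.        ,  1.        ]])}
top {'mtx': array([[421.37323791,   0.        , 317.95529386],
       [  0.        , 421.37323791, 200.79631791],
       [  0.        ,   0.        ,   1.        ]]), 'k1': -0.02749455530597067, 'pose': array([[ 0.027177  , -0.98944597,  0.14233089,  0.33607632],
       [-0.99956935, -0.02847509, -0.00709092, -0.04921115],
       [ 0.01106897, -0.14207688, -0.98979374,  1.25652774],
       [ 0.        ,  0.        ,  0.        ,  1.        ]])}
```

View pics/top0.png

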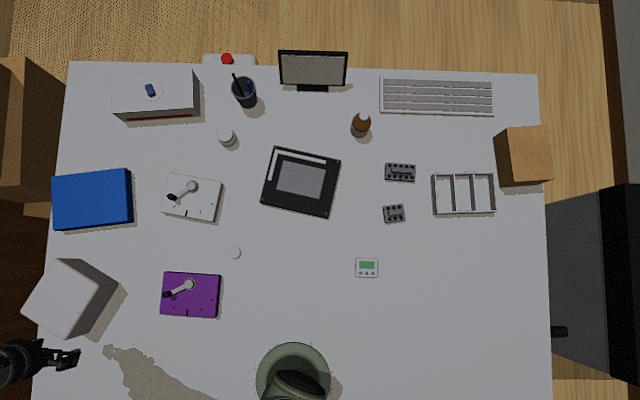

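View pics/side0.png

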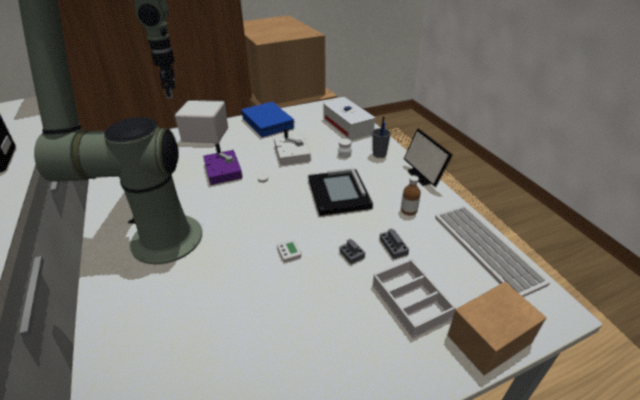

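Top view: the white dimmer box is at (192,197), with its purple decoy at (190,294). The carriers are at (400,172), which looks longer, and (393,213), shorter. The stage is at (301,181). I choose the white box and the carrier at (400,172), and will check both in a close crop.

```bash
cat > h.py <<'E'
import numpy as np,cv2
from bench import bot,read_camera,camera_info
def ray(n,px):
    c=camera_info(n);K=c["mtx"];px=np.atleast_2d(np.float64(px))
    u=cv2.undistortPoints(px[:,None],K,np.array([c["k1"],0,0,0.]))[:,0]
    T=c["pose"];d=np.c_[u,np.ones(len(u))]@T[:3,:3].T
    return T[:3,3],d
def plane(n,px,z):
    o,d=ray(n,px);return o+d*((z-o[2])/d[:,2])[:,None]
def tri(pa,pb):
    o1,d1=ray("top",pa);o2,d2=ray("side",pb);d1,d2=d1[0],d2[0]
    t=np.linalg.lstsq(np.c_[d1,-d2],o2-o1,rcond=None)[0]
    a=o1+d1*t[0];b=o2+d2*t[1];return (a+b)/2,np.linalg.norm(a-b)
def depthpt(n,px,D):
    o,d=ray(n,px);px=np.atleast_2d(px).astype(int)
    return o+d*D[px[:,1],px[:,0]][:,None]
E
python3 - <<'E'
from h import *
p=np.load("pics/top0.npz")["p"];s=np.load("pics/side0.npz")["p"]
def crop(im,x,y,w,h,f):return cv2.resize(im[y:y+h,x:x+w],None,fx=f,fy=f,interpolation=cv2.INTER_CUBIC)
A=crop(p,155,165,80,60,5);B=crop(p,375,155,80,75,5)[:300];C=crop(p,250,140,100,80,4)[:300];D=crop(s,260,110,160,120,2.5)
out=np.vstack([np.hstack([A,B]),np.hstack([C,D])]);cv2.imwrite("pics/crop0.png",out[:,:,::-1]);print(out.shape)
E
```

```text
(600, 800, 3)
```

View pics/crop0.png

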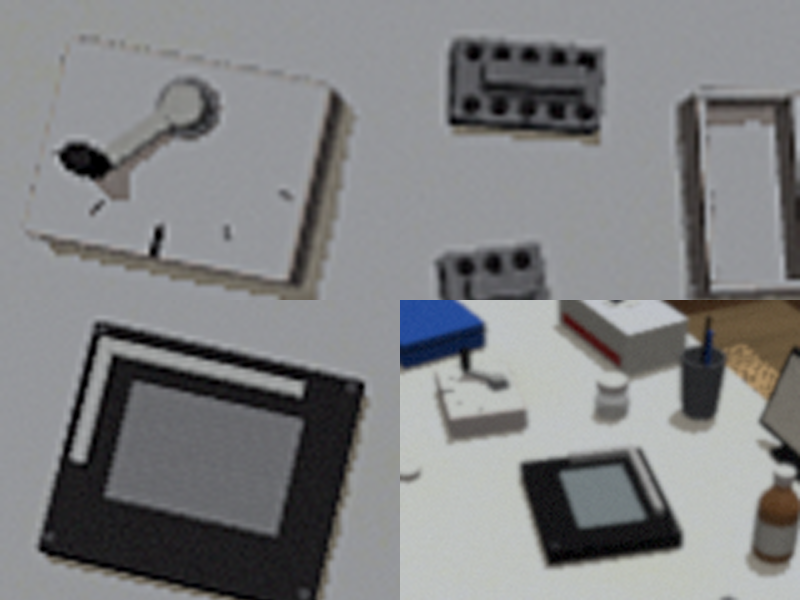

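The crop confirms the choice: the carrier at (400,172) has five pairs of wells. On the white box the lever points to the left marks and the long mark is at about (186,213). The stage's corner is upper left at about (275,150), with the long stop along the top and the short stop down the left.

```bash
python3 - <<'E'
from h import *
Z={n:np.load(f"pics/{n}0.npz") for n in("top","side")}
np.set_printoptions(precision=4,suppress=True)
def blobs(n,mask,roi,amin,show=True,tag=""):
    x,y,w,h=roi;m=np.zeros(mask.shape,np.uint8);m[y:y+h,x:x+w]=mask[y:y+h,x:x+w]
    k,l,st,c=cv2.connectedComponentsWithStats(m,connectivity=8)
    r=[(st[i,4],c[i],l==i) for i in range(1,k) if st[i,4]>=amin]
    return sorted(r,key=lambda r:-r[0])
g={n:cv2.cvtColor(Z[n]["p"],cv2.COLOR_RGB2GRAY) for n in Z}
for n,rd,rs,rc in(("top",(165,170,58,50),(255,140,95,85),(380,158,40,28)),("side",(268,130,45,36),(300,160,80,60),(376,225,36,36))):
    D=Z[n]["d"]
    print(n,"marks/dark on dimmer")
    for a,c,_ in blobs(n,g[n]<110,rd,2):print(a,c,plane(n,c,.04)[0],"depthz",depthpt(n,c,D)[0])
    b=blobs(n,g[n]<70,rs,100)[0]
    cnt=max(cv2.findContours(b[2].astype(np.uint8),cv2.RETR_EXTERNAL,2)[0],key=cv2.contourArea)
    q=cv2.approxPolyDP(cv2.convexHull(cnt),4,True)[:,0];print("stage",b[0],q.tolist());print(plane(n,q,.025))
    br=blobs(n,g[n]>150,rs,15)
    for a,c,_ in br[:4]:print("bright",a,c,plane(n,c,.037)[0])
    b=blobs(n,g[n]<135,rc,100)[0];print("carrier",b[0],b[1],depthpt(n,b[1],D))
# depth heights around the stage & carrier from top
D=Z["top"]["d"]
for lab,roi in(("carrier",(384,160,34,24)),("stage",(275,165,50,30)),("box",(172,178,40,34)),("bench",(240,210,20,20))):
    x,y,w,h=roi;yy,xx=np.mgrid[y:y+h,x:x+w];P=depthpt("top",np.c_[xx.ravel(),yy.ravel()],D);P=P[D[yy,xx].ravel()>0]
    print(lab,np.percentile(P[:,2],[5,25,50,75,95]))
    if lab=="carrier":
        for lo,hi in((.015,.03),(.04,.055)):
            Q=P[(P[:,2]>lo)&(P[:,2]<hi)];r=cv2.minAreaRect(Q[:,:2].astype(np.float32)*1000);print(lo,len(Q),Q.mean(0),r)
E
```

```text
top marks/dark on dimmer
173 [182.2486 193.711 ] [0.5205 0.339  0.04  ] depthz [0.5186 0.335  0.0525]
132 [218.3182 201.9848] [0.4992 0.2321 0.04  ] depthz [0.5012 0.2356 0.0249]
92 [181.5217 215.75  ] [0.4558 0.3364 0.04  ] depthz [0.4561 0.3371 0.0377]
3 [174. 206.] [0.4837 0.3604 0.04  ] depthz [0.4839 0.3612 0.0377]
3 [200. 211.] [0.4712 0.2837 0.04  ] depthz [0.471  0.283  0.0425]
2 [211.5 203.5] [0.4941 0.2516 0.04  ] depthz [0.4937 0.2508 0.0435]
stage 2508 [[274, 146], [340, 161], [327, 218], [260, 202]]
[[ 0.6758  0.0787  0.025 ]
 [ 0.6355 -0.1208  0.025 ]
 [ 0.4629 -0.086   0.025 ]
 [ 0.5047  0.1127  0.025 ]]
bright 1074 [300.0307 183.0931] [ 0.5625 -0.0038  0.037 ]
bright 144 [290.1736 159.4931] [0.6327 0.0277 0.037 ]
bright 36 [345.8889 207.4167] [ 0.4943 -0.14    0.037 ]
bright 28 [320.6429 145.8571] [ 0.6771 -0.0615  0.037 ]
carrier 618 [399.4871 172.3625] [[ 0.6041 -0.2977  0.0339]]
side marks/dark on dimmer
233 [293.     159.0215] [0.4845 0.2116 0.04  ] depthz [0.4918 0.2349 0.0249]
147 [283.0952 135.2653] [0.5085 0.4024 0.04  ] depthz [0.5283 0.4708 0.0018]
stage 1353 [[371, 202], [371, 208], [319, 215], [309, 176], [350, 172]]
[[ 0.636  -0.1167  0.025 ]
 [ 0.6212 -0.1441  0.025 ]
 [ 0.4562 -0.1099  0.025 ]
 [ 0.5059  0.1038  0.025 ]
 [ 0.6504  0.0684  0.025 ]]
bright 2336 [340.3545 186.6751] [ 0.5734 -0.0147  0.037 ]
carrier 578 [393.4048 244.4758] [[ 0.6033 -0.3127  0.0209]]
carrier [-0.0024  0.0019  0.0225  0.0267  0.0483]
0.015 381 [ 0.6089 -0.2989  0.0241] ((611.0032348632812, -301.1879577636719), (90.56605529785156, 51.34899139404297), 87.22158813476562)
0.04 104 [ 0.6101 -0.3001  0.0475] ((610.9959716796875, -300.3245849609375), (58.531715393066406, 15.578255653381348), 88.2242431640625)
stage [0.0212 0.0236 0.0253 0.027  0.0293]
box [0.0357 0.0383 0.04   0.042  0.054 ]
bench [-0.0045 -0.002  -0.0003  0.0015  0.0039]
```

```bash
python3 - <<'E'
from h import *
np.set_printoptions(precision=4,suppress=True)
Z=np.load("pics/top0.npz");D=Z["d"];g=cv2.cvtColor(Z["p"],cv2.COLOR_RGB2GRAY)
def cloud(x,y,w,h):
    yy,xx=np.mgrid[y:y+h,x:x+w];P=depthpt("top",np.c_[xx.ravel(),yy.ravel()],D);ok=D[yy,xx].ravel()>0
    return P[ok],np.c_[xx.ravel(),yy.ravel()][ok],g[yy,xx].ravel()[ok]
rect=lambda Q:cv2.minAreaRect(Q[:,:2].astype(np.float32)*1000)
P,px,G=cloud(255,140,92,84)
S=P[(P[:,2]>.014)&(P[:,2]<.045)];print("stage",rect(S),S[:,:2].mean(0))
m=(G>150)&(P[:,2]>.022)
b=np.zeros(g.shape,np.uint8);b[px[m,1],px[m,0]]=1
k,l,st,c=cv2.connectedComponentsWithStats(b,connectivity=4)
for i in range(1,k):
    if st[i,4]>20:
        q=np.argwhere(l==i)[:,::-1];W=plane("top",q,.037 if st[i,4]<900 else .025);print("bright",st[i],rect(W),W.mean(0),depthpt("top",q,D)[:,2].mean())
P,px,G=cloud(158,165,70,58)
B=P[(P[:,2]>.03)&(P[:,2]<.046)];print("box",rect(B),B.mean(0))
for lo,hi in((.048,.062),(.062,.08),(.08,.1)):
    Q=P[(P[:,2]>lo)&(P[:,2]<hi)];print(lo,len(Q),Q.mean(0),rect(Q))
m=(G<90)&(P[:,2]>.065);print("knob px",px[m].mean(0),m.sum(),P[m].mean(0),np.percentile(P[m][:,2],[50,95]))
# middle mark
mm=np.zeros(g.shape,np.uint8);mm[208:217,183:190]=g[208:217,183:190]<110
q=np.argwhere(mm)[:,::-1];print(q.tolist());
print("nearby objs")
for n,(x,y,w,h) in dict(blue=(60,170,70,60),pot=(215,125,25,25),cap=(228,245,14,14),bottle=(345,105,30,40)).items():
    Q,_,_=cloud(x,y,w,h);Q=Q[Q[:,2]>.008];print(n,Q[:,2].max(),rect(Q))
E
```

```text
stage ((573.0623779296875, -2.0142135620117188), (210.56988525390625, 181.14146423339844), 78.58740997314453) [ 0.5709 -0.0023]
bright [269 150  53  30 136] ((636.79833984375, 26.009384155273438), (76.94940948486328, 162.585205078125), 21.54893684387207) [0.6332 0.032  0.037 ] 0.036987933609965974
box ((514.4545288085938, 315.6781311035156), (162.89358520507812, 120.65446472167969), 80.72679901123047) [0.5121 0.3119 0.0394]
0.048 131 [0.5318 0.3252 0.0531] ((528.6149291992188, 333.337890625), (24.153030395507812, 79.607666015625), 33.78368377685547)
0.062 14 [0.5049 0.3528 0.0705] ((505.5154113769531, 353.419189453125), (8.371651649475098, 17.56740379333496), 71.23477935791016)
0.08 38 [0.5066 0.3577 0.087 ] ((506.32330322265625, 358.1329040527344), (16.3795108795166, 15.614867210388184), 85.46224975585938)
knob px [171.  196.5] 44 [0.5051 0.3564 0.0832] [0.086  0.0911]
[[186, 210], [187, 210], [186, 211], [187, 211], [186, 212], [187, 212], [185, 213], [186, 213], [185, 214], [186, 214], [185, 215], [186, 215], [183, 216], [184, 216], [185, 216], [186, 216]]
nearby objs
blue 0.05762474026637587 ((499.7323303222656, 595.5916748046875), (160.30401611328125, 202.15187072753906), 8.614039421081543)
pot 0.06572024683151811 ((703.0178833007812, 216.72601318359375), (50.97083282470703, 63.36888122558594), 40.13167190551758)
cap 0.017403625807814294 ((356.69873046875, 183.68008422851562), (33.797332763671875, 33.20995330810547), 47.08805465698242)
bottle 0.13394066073384203 ((739.9796142578125, -175.4396209716797), (55.83438491821289, 49.7028923034668), 70.34874725341797)
```

```bash
cat >> h.py <<'E'
from scipy.spatial.transform import Rotation as Rn
def go(xyz,ydir,s=None):
    """shift in tool axes (mm) and turn (deg) to TCP xyz, tool down, closing line at ydir deg"""
    s=s or bot.observe();R=Rn.from_rotvec(s["eef_rot"]).as_matrix();best=None
    for a in(ydir,ydir+180):
        y=np.array([np.cos(np.radians(a)),np.sin(np.radians(a)),0]);z=np.array([0,0,-1.]);T=np.c_[np.cross(y,z),y,z]
        r=np.degrees(Rn.from_matrix(R.T@T).as_rotvec())
        if best is None or np.linalg.norm(r)<np.linalg.norm(best):best=r
    print("shift mm",np.round(1000*R.T@(np.array(xyz)-s["position"]),1),"turn",np.round(best,1))
E
python3 - <<'E'
from h import *
np.set_printoptions(precision=4,suppress=True)
print(Rn.from_rotvec(bot.observe()["eef_rot"]).as_matrix())
a=np.radians(-9.3);X=np.array([np.cos(a),np.sin(a)])
M=plane("top",[185.9,213],.04)[0][:2];C=np.array([.5145,.3157])
print("mark",M,"box frame",(M-C)@X,(M-C)@[-X[1],X[0]])
H=M+X*.0795;H2=plane("top",[192.4,185.6],.053)[0];print("hinge",H,H2)
K=np.array([.506,.3575])
d=K-H;print("knob r",np.linalg.norm(d),"joint",np.degrees(np.arctan2(d[1],d[0]))%360-120+9.3)
T=M+X*.0195;print("target",T)
go([*K,.13],80.7);go([*K,.064],80.7);go([*T,.064],80.7)
E
```

```text
[[-0.9755  0.22   -0.0005]
 [ 0.22    0.9755 -0.0015]
 [ 0.0002 -0.0015 -1.    ]]
mark [0.4642 0.3243] box frame -0.051009687481492365 0.00032224150290032785
hinge [0.5427 0.3114] [0.5432 0.3071 0.053 ]
knob r 0.05889369403202266 joint 17.80710682197203
target [0.4835 0.3211]
shift mm [-415.1  -89.3  100.6] turn [-0.1 -0.  -3.4]
shift mm [-415.1  -89.2  166.6] turn [-0.1 -0.  -3.4]
shift mm [-401.1 -129.6  166.7] turn [-0.1 -0.  -3.4]
```

```bash
python3 - <<'E'
from h import *
D=np.load("pics/top0.npz")["d"];yy,xx=np.mgrid[250:345,20:125];P=depthpt("top",np.c_[xx.ravel(),yy.ravel()],D);P=P[(P[:,2]>.03)&(P[:,2]<.4)]
print(P.max(0),P.min(0),cv2.minAreaRect(P[:,:2].astype(np.float32)))
E
```

```text
[0.32443885 0.72328374 0.39834933] [0.11105855 0.51317946 0.03003239] ((0.2073570340871811, 0.5958563685417175), (0.19980831444263458, 0.17006750404834747), 60.53419876098633)
```

```bash
python3 -m creep '[{"xyz":[0,0,-0.08],"dr":[0,0,0],"grip":0.05},{"xyz":[0,0,-0.08],"dr":[0,0,0],"grip":0.05},{"xyz":[-0.415,-0.089,-0.08],"dr":[0,0,-3.4],"grip":0.05},{"xyz":[-0.415,-0.089,-0.08],"dr":[0,0,-3.4],"grip":0.05},{"xyz":[-0.415,-0.089,-0.08],"dr":[0,0,-3.4],"grip":0.05},{"xyz":[-0.415,-0.089,-0.08],"dr":[0,0,-3.4],"grip":0.05},{"xyz":[-0.415,-0.089,-0.08],"dr":[0,0,-3.4],"grip":0.05},{"xyz":[-0.415,-0.089,-0.08],"dr":[0,0,-3.4],"grip":0.05},{"xyz":[-0.415,-0.089,-0.08],"dr":[0,0,-3.4],"grip":0.05},{"xyz":[-0.415,-0.089,-0.08],"dr":[0,0,-3.4],"grip":0.05},{"xyz":[-0.415,-0.089,-0.08],"dr":[0,0,-3.4],"grip":0.05},{"xyz":[-0.415,-0.089,-0.08],"dr":[0,0,-3.4],"grip":0.05},{"xyz":[-0.415,-0.089,-0.08],"dr":[0,0,-3.4],"grip":0.05},{"xyz":[-0.415,-0.089,0.09],"dr":[0,0,-3.4],"grip":0.05},{"xyz":[-0.415,-0.089,0.09],"dr":[0,0,-3.4],"grip":0.05},{"xyz":[-0.415,-0.089,0.09],"dr":[0,0,-3.4],"grip":0.05},{"xyz":[-0.415,-0.089,0.09],"dr":[0,0,-3.4],"grip":0.05},{"xyz":[-0.415,-0.089,0.09],"dr":[0,0,-3.4],"grip":0.05}]'; python3 - <<'E'
from h import *
go([.506,.3575,.064],80.7)
p,d=read_camera("top");q,e=read_camera("side")
f=lambda im,x,y:cv2.resize(im[y:y+100,x:x+133],(400,300),interpolation=cv2.INTER_CUBIC)
cv2.imwrite("pics/k1.png",np.hstack([f(p,130,150),f(q,230,90)])[:,:,::-1])
E
```

```text
time: 1.6
position: [0.5007, 0.3555, 0.1329]
eef_rot: [-0.254, -3.119, 0.012]
wrist_force: [-1.6, -1.2, -1.3]
finger_gap: 0.58
finger_force: 0.0
shift mm [-5.7  3.4 68.8] turn [-0.5 -0.7 -0. ]
```

View pics/k1.png

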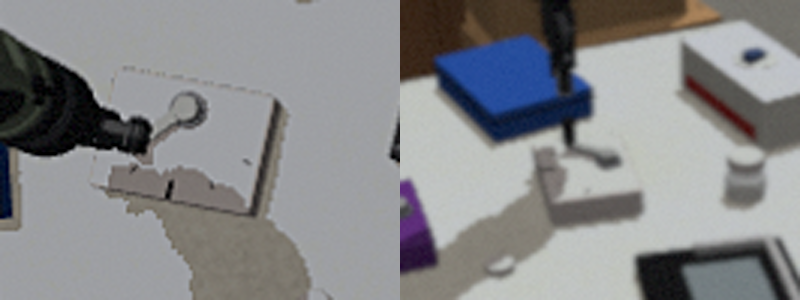

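The picture shows the gripper above the knob at about (150,135) in the left crop, with the lever still untouched. I'll let it settle, then lower.

```bash
python3 -m creep '[{"xyz":[0,0,0],"dr":[0,0,0],"grip":0.05},{"xyz":[0,0,0],"dr":[0,0,0],"grip":0.05},{"xyz":[0,0,0],"dr":[0,0,0],"grip":0.05},{"xyz":[0,0,0],"dr":[0,0,0],"grip":0.05}]'; python3 - <<'E'
from h import *
s=bot.observe();print(s["position"],s["eef_rot"],s["finger_gap"],s["qvel"]);go([.506,.3575,.064],80.7)
E
```

```text
time: 2.03
position: [0.5075, 0.3592, 0.1436]
eef_rot: [0.254, 3.128, 0.003]
wrist_force: [0.0, 0.2, -0.3]
finger_gap: 0.583
finger_force: 0.0
[0.50748054 0.35923194 0.1436243 ] [0.2544387  3.12799449 0.00336471] 0.5826752359456254 [-0.00144514  0.00631254 -0.0134143  -0.00655978 -0.0004247   0.00064451]
shift mm [ 1.4 -2.1 79.6] turn [ 0.1  0.2 -0. ]
```

```bash
python3 -m creep '[{"xyz":[0.001,-0.002,0.04],"dr":[0,0,0],"grip":0.05},{"xyz":[0.001,-0.002,0.078],"dr":[0,0,0],"grip":0.05},{"xyz":[0.001,-0.002,0.078],"dr":[0,0,0],"grip":0.05},{"xyz":[0.001,-0.002,0.078],"dr":[0,0,0],"grip":0.03},{"xyz":[0.001,-0.002,0.078],"dr":[0,0,0],"grip":0.022},{"xyz":[0.001,-0.002,0.078],"dr":[0,0,0],"grip":0.021},{"xyz":[0.001,-0.002,0.078],"dr":[0,0,0],"grip":0.021},{"xyz":[0.001,-0.002,0.078],"dr":[0,0,0],"grip":0.021}]'
```

```text
time: 2.7
position: [0.5066, 0.358, 0.0657]
eef_rot: [0.254, 3.128, 0.005]
wrist_force: [0.6, 2.2, 2.4]
finger_gap: 0.245
finger_force: 1.2
```

```bash
python3 -m creep '[{"xyz":[0.004,-0.005,0],"dr":[0,0,0],"grip":0.021},{"xyz":[0.0075,-0.010,0],"dr":[0,0,0],"grip":0.021},{"xyz":[0.010,-0.015,0],"dr":[0,0,0],"grip":0.021},{"xyz":[0.012,-0.020,0],"dr":[0,0,0],"grip":0.021},{"xyz":[0.0135,-0.025,0],"dr":[0,0,0],"grip":0.021},{"xyz":[0.0145,-0.030,0],"dr":[0,0,0],"grip":0.021},{"xyz":[0.015,-0.035,0],"dr":[0,0,0],"grip":0.021},{"xyz":[0.0155,-0.040,0],"dr":[0,0,0],"grip":0.021},{"xyz":[0.0155,-0.040,0],"dr":[0,0,0],"grip":0.021},{"xyz":[0.0155,-0.040,0],"dr":[0,0,0],"grip":0.021},{"xyz":[0.0155,-0.040,0],"dr":[0,0,0],"grip":0.021}]'; python3 - <<'E'
from h import *
a=np.radians(-9.3);X=np.array([np.cos(a),np.sin(a)]);s=bot.observe();print((s["position"][:2]-[.4835,.321])@np.c_[X,[-X[1],X[0]]],s["wrist_force"])
E
```

```text
time: 3.62
position: [0.4836, 0.3188, 0.0631]
eef_rot: [0.256, 3.13, -0.002]
wrist_force: [-0.6, 0.1, 0.0]
finger_gap: 0.245
finger_force: 0.0
[ 0.00046191 -0.00212087] [-0.56687461  0.07507471  0.02561417]
```

```bash
python3 -m creep '[{"xyz":[0,0.0015,0],"dr":[0,0,0],"grip":0.045},{"xyz":[0,0.0015,0],"dr":[0,0,0],"grip":0.045},{"xyz":[0,0.0015,0],"dr":[0,0,0],"grip":0.045},{"xyz":[0,0.0015,-0.04],"dr":[0,0,0],"grip":0.045},{"xyz":[0,0.0015,-0.08],"dr":[0,0,0],"grip":0.05},{"xyz":[0,0.0015,-0.12],"dr":[0,0,0],"grip":0.05},{"xyz":[0.06,-0.15,-0.12],"dr":[0,0,0],"grip":0.05},{"xyz":[0.06,-0.15,-0.12],"dr":[0,0,0],"grip":0.05},{"xyz":[0.06,-0.15,-0.12],"dr":[0,0,0],"grip":0.05},{"xyz":[0.06,-0.15,-0.12],"dr":[0,0,0],"grip":0.05},{"xyz":[0.06,-0.15,-0.12],"dr":[0,0,0],"grip":0.05},{"xyz":[0.06,-0.15,-0.12],"dr":[0,0,0],"grip":0.05}]'; python3 - <<'E'
from h import *
np.set_printoptions(precision=4,suppress=True)
p,d=read_camera("top");g=cv2.cvtColor(p,cv2.COLOR_RGB2GRAY)
cv2.imwrite("pics/k2.png",cv2.resize(p[165:225,150:230],(640,480),interpolation=cv2.INTER_CUBIC)[:,:,::-1])
yy,xx=np.mgrid[165:225,158:228];P=depthpt("top",np.c_[xx.ravel(),yy.ravel()],d);G=g[yy,xx].ravel()
m=(P[:,2]>.075)&(P[:,2]<.11)&(G<90);print(m.sum(),P[m].mean(0),cv2.minAreaRect(P[m][:,:2].astype(np.float32)))
K=cv2.minAreaRect(P[m][:,:2].astype(np.float32))[0];dd=np.array(K)-[.5428,.310];print(np.radians((np.degrees(np.arctan2(dd[1],dd[0]))%360)-120+9.3))
go([.611,-.3005,.16],-2.3)
E
```

```text
time: 4.62
position: [0.3987, 0.18, 0.1835]
eef_rot: [-0.259, -3.131, 0.0]
wrist_force: [0.6, 0.2, 0.3]
finger_gap: 0.585
finger_force: 0.0
0 [nan nan nan] ((0.0, 0.0), (0.0, 0.0), 0.0)
1.728421171747051
shift mm [-286.5 -440.7   23.9] turn [ 0.1  0.  82.9]<stdin>:6: RuntimeWarning: Mean of empty slice.
  ret = um.true_divide(
```

View pics/k2.png

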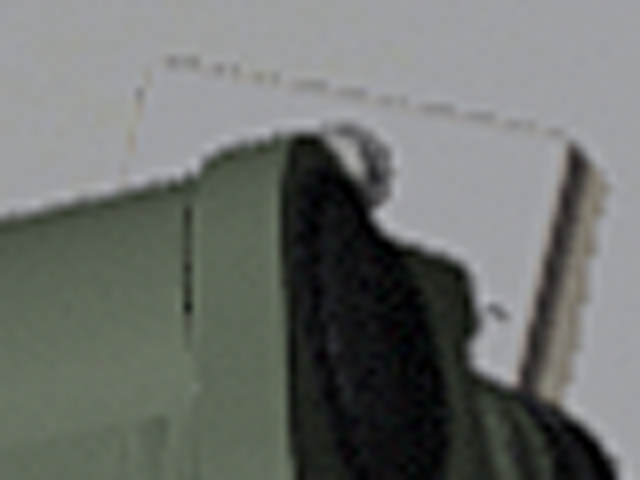

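The arm hides the lever in this picture: only the hub, near (360,160), shows. I'll hover over the carrier and check the lever from there.

```bash
python3 -m creep '[{"xyz":[-0.286,-0.44,0],"dr":[0,0,83],"grip":0.045},{"xyz":[-0.286,-0.44,0],"dr":[0,0,83],"grip":0.045},{"xyz":[-0.286,-0.44,0],"dr":[0,0,83],"grip":0.045},{"xyz":[-0.286,-0.44,0],"dr":[0,0,83],"grip":0.045},{"xyz":[-0.286,-0.44,0],"dr":[0,0,83],"grip":0.045},{"xyz":[-0.286,-0.44,0],"dr":[0,0,83],"grip":0.045},{"xyz":[-0.286,-0.44,0],"dr":[0,0,83],"grip":0.045},{"xyz":[-0.286,-0.44,0],"dr":[0,0,83],"grip":0.045},{"xyz":[-0.286,-0.44,0],"dr":[0,0,83],"grip":0.045},{"xyz":[-0.286,-0.44,0],"dr":[0,0,83],"grip":0.045},{"xyz":[-0.286,-0.44,0],"dr":[0,0,83],"grip":0.045},{"xyz":[-0.286,-0.44,0],"dr":[0,0,83],"grip":0.045},{"xyz":[-0.286,-0.44,0],"dr":[0,0,83],"grip":0.045},{"xyz":[-0.286,-0.44,0],"dr":[0,0,83],"grip":0.045},{"xyz":[-0.286,-0.44,0],"dr":[0,0,83],"grip":0.045},{"xyz":[-0.286,-0.44,0],"dr":[0,0,83],"grip":0.045},{"xyz":[-0.286,-0.44,0],"dr":[0,0,83],"grip":0.045},{"xyz":[-0.286,-0.44,0],"dr":[0,0,83],"grip":0.045},{"xyz":[-0.286,-0.44,0],"dr":[0,0,83],"grip":0.045},{"xyz":[-0.286,-0.44,0],"dr":[0,0,83],"grip":0.045}]'; python3 - <<'E'
from h import *
np.set_printoptions(precision=4,suppress=True)
s=bot.observe();print(s["q"],Rn.from_rotvec(s["eef_rot"]).as_matrix()[:,:2].T)
p,d=read_camera("top");g=cv2.cvtColor(p,cv2.COLOR_RGB2GRAY)
q,e=read_camera("side")
f=lambda im,x,y:cv2.resize(im[y:y+60,x:x+80],(400,300),interpolation=cv2.INTER_CUBIC)
cv2.imwrite("pics/k3.png",np.hstack([f(p,155,165),cv2.resize(q[160:280,310:470],(400,300))])[:,:,::-1])
yy,xx=np.mgrid[165:225,158:228];P=depthpt("top",np.c_[xx.ravel(),yy.ravel()],d);G=g[yy,xx].ravel()
m=(P[:,2]>.078)&(P[:,2]<.11);K=P[m].mean(0);print(m.sum(),K,cv2.minAreaRect(P[m][:,:2].astype(np.float32)))
dd=K[:2]-[.5428,.310];print(np.linalg.norm(dd),np.radians((np.degrees(np.arctan2(dd[1],dd[0]))%360)-120+9.3))
# carrier again from both views
yy,xx=np.mgrid[158:188,380:420];P=depthpt("top",np.c_[xx.ravel(),yy.ravel()],d)
for lo,hi in((.015,.03),(.04,.056)):
    Q=P[(P[:,2]>lo)&(P[:,2]<hi)];print(lo,len(Q),cv2.minAreaRect(Q[:,:2].astype(np.float32)*1000) if len(Q) else 0)
go([.611,-.3005,.035],-2.3)
E
```

```text
time: 6.33
position: [0.6109, -0.2983, 0.1838]
eef_rot: [2.264, 2.177, 0.0]
wrist_force: [0.5, -0.3, 0.2]
finger_gap: 0.526
finger_force: 0.0
[-0.5627  0.5998  0.1205  1.091   0.      1.0473] [[ 0.0391  0.9992 -0.0002]
 [ 0.9992 -0.0391  0.0005]]
38 [0.484  0.3166 0.0882] ((0.4846721887588501, 0.3169902563095093), (0.015879660844802856, 0.015833787620067596), 48.72389221191406)
0.05914235788805684 1.0970297962707964
0.015 30 ((624.555419921875, -262.0263977050781), (11.463862419128418, 25.90467071533203), 86.17772674560547)
0.04 0 0
shift mm [ -1.8   0.2 148.7] turn [0. 0. 0.]
```

View pics/k3.png

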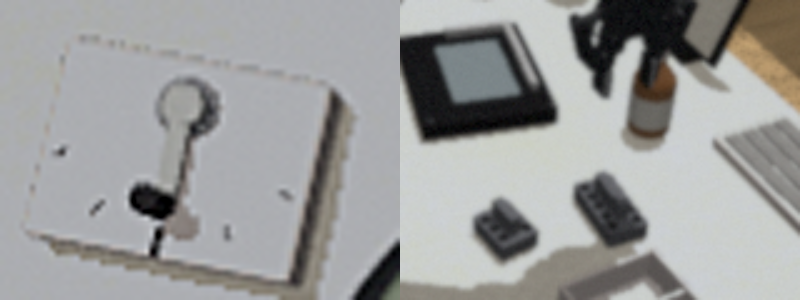

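The lever now points at the long mark (crop, knob at (152,200), mark at (157,240)). Its estimate of 1.05–1.10 rad deserves one tighter check. The gripper hovers over the carriers, and both carriers look untouched.

```bash
python3 - <<'E'
from h import *
np.set_printoptions(precision=4,suppress=True)
ims=[read_camera("top") for _ in range(6)]
p=np.mean([i[0] for i in ims],0).astype(np.uint8);d=np.median([i[1] for i in ims],0);g=cv2.cvtColor(p,cv2.COLOR_RGB2GRAY)
yy,xx=np.mgrid[162:228,155:230];px=np.c_[xx.ravel(),yy.ravel()];P=depthpt("top",px,d)
R=lambda m:cv2.minAreaRect(P[m][:,:2].astype(np.float32)*1000)
B=(P[:,2]>.032)&(P[:,2]<.047);print("box",R(B))
K=(P[:,2]>.075)&(P[:,2]<.1);k=plane("top",px[K],.089).mean(0);print("knob",K.sum(),k,R(K))
A=(P[:,2]>.047)&(P[:,2]<.07);Q=P[A];h=np.hypot(Q[:,0]-.543,Q[:,1]-.309);print("arm pts",A.sum(),np.percentile(Q[:,2],[10,50,90]))
hub=(h<.02);c,r=cv2.minEnclosingCircle(Q[hub][:,:2].astype(np.float32)*1000);print("hub circ",c,r,Q[hub].mean(0))
arm=Q[(h>.02)&(h<.05)];print("arm mean",arm.mean(0),len(arm),cv2.fitLine(arm[:,:2].astype(np.float32),cv2.DIST_L2,0,.01,.01).ravel())
q=np.array([[x,y] for y in range(208,218) for x in range(183,191) if g[y,x]<120]);w=plane("top",q,.04);print("mark",len(q),w.mean(0),w.min(0),w.max(0))
E
```

```text
box ((514.4542236328125, 315.74700927734375), (161.86953735351562, 120.38726043701172), 80.6828842163086)
knob 39 [0.4837 0.3162 0.089 ] ((484.50653076171875, 317.2115783691406), (16.2922306060791, 15.445388793945312), 6.763392448425293)
arm pts 130 [0.0512 0.0529 0.0551]
hub circ (539.516357421875, 311.7423095703125) 15.383986473083496 [0.5406 0.3109 0.0531]
arm mean [0.5089 0.3148 0.0524] 48 [ 0.9943 -0.1063  0.5089  0.3148]
mark 25 [0.4636 0.3232 0.04  ] [0.4526 0.3115 0.04  ] [0.479  0.3321 0.04  ]
```

```bash
python3 - <<'E'
from h import *
go([.484,.3217,.16],80.7)
E
```

```text
shift mm [ 615.3 -151.7   23.3] turn [  0.   0. -83.]
```

```bash
python3 -m creep '[{"xyz":[0.615,-0.152,0.023],"dr":[0,0,-83],"grip":0.045},{"xyz":[0.615,-0.152,0.023],"dr":[0,0,-83],"grip":0.045},{"xyz":[0.615,-0.152,0.023],"dr":[0,0,-83],"grip":0.045},{"xyz":[0.615,-0.152,0.023],"dr":[0,0,-83],"grip":0.045},{"xyz":[0.615,-0.152,0.023],"dr":[0,0,-83],"grip":0.045},{"xyz":[0.615,-0.152,0.023],"dr":[0,0,-83],"grip":0.045},{"xyz":[0.615,-0.152,0.023],"dr":[0,0,-83],"grip":0.045},{"xyz":[0.615,-0.152,0.023],"dr":[0,0,-83],"grip":0.045},{"xyz":[0.615,-0.152,0.023],"dr":[0,0,-83],"grip":0.045},{"xyz":[0.615,-0.152,0.023],"dr":[0,0,-83],"grip":0.045},{"xyz":[0.615,-0.152,0.023],"dr":[0,0,-83],"grip":0.045},{"xyz":[0.615,-0.152,0.023],"dr":[0,0,-83],"grip":0.045},{"xyz":[0.615,-0.152,0.023],"dr":[0,0,-83],"grip":0.045},{"xyz":[0.615,-0.152,0.023],"dr":[0,0,-83],"grip":0.045},{"xyz":[0.615,-0.152,0.023],"dr":[0,0,-83],"grip":0.045},{"xyz":[0.615,-0.152,0.023],"dr":[0,0,-83],"grip":0.045},{"xyz":[0.615,-0.152,0.023],"dr":[0,0,-83],"grip":0.045},{"xyz":[0.615,-0.152,0.023],"dr":[0,0,-83],"grip":0.045},{"xyz":[0.615,-0.152,0.023],"dr":[0,0,-83],"grip":0.045},{"xyz":[0.615,-0.152,0.023],"dr":[0,0,-83],"grip":0.045}]'; python3 - <<'E'
from h import *
go([.484,.3217,.064],80.7)
E
```

```text
time: 8.4
position: [0.4842, 0.32, 0.1603]
eef_rot: [-0.258, -3.131, 0.001]
wrist_force: [0.2, -0.2, -0.3]
finger_gap: 0.525
finger_force: 0.0
shift mm [ 0.4  1.7 96.3] turn [-0.   0.  -0.1]
```

```bash
python3 -m creep '[{"xyz":[0,0.0015,0.04],"dr":[0,0,0],"grip":0.045},{"xyz":[0,0.0015,0.08],"dr":[0,0,0],"grip":0.045},{"xyz":[0,0.0015,0.096],"dr":[0,0,0],"grip":0.045},{"xyz":[0,0.0015,0.096],"dr":[0,0,0],"grip":0.045},{"xyz":[0,0.0015,0.096],"dr":[0,0,0],"grip":0.03},{"xyz":[0,0.0015,0.096],"dr":[0,0,0],"grip":0.02},{"xyz":[0,0.0015,0.096],"dr":[0,0,0],"grip":0.016},{"xyz":[0,0.0015,0.096],"dr":[0,0,0],"grip":0.016},{"xyz":[0,0.0015,0.096],"dr":[0,0,0],"grip":0.016},{"xyz":[0,0.0015,0.096],"dr":[0,0,0],"grip":0.016}]'
```

```text
time: 9.23
position: [0.4851, 0.3229, 0.0659]
eef_rot: [0.256, 3.128, 0.0]
wrist_force: [-0.1, -4.6, 6.7]
finger_gap: 0.2
finger_force: 33.8
```

```bash
python3 -m creep '[{"xyz":[0,0,0],"dr":[0,0,0],"grip":0.045},{"xyz":[0,0,0],"dr":[0,0,0],"grip":0.045},{"xyz":[0,0,0],"dr":[0,0,0],"grip":0.045},{"xyz":[0,0,-0.04],"dr":[0,0,0],"grip":0.045},{"xyz":[0,0,-0.08],"dr":[0,0,0],"grip":0.045},{"xyz":[0,0,-0.12],"dr":[0,0,0],"grip":0.045},{"xyz":[0,0,-0.12],"dr":[0,0,0],"grip":0.045},{"xyz":[0,0,-0.12],"dr":[0,0,0],"grip":0.045}]'; python3 - <<'E'
from h import *
go([.611,-.3005,.16],-2.3)
E
```

```text
time: 9.9
position: [0.4858, 0.3244, 0.1872]
eef_rot: [0.254, 3.126, 0.006]
wrist_force: [0.4, 0.4, -0.9]
finger_gap: 0.528
finger_force: 0.0
shift mm [-224.2 -596.6   25.8] turn [ 0.4  0.1 83. ]
```

```bash
python3 -m creep '[{"xyz":[-0.224,-0.597,0],"dr":[0,0,83],"grip":0.045},{"xyz":[-0.224,-0.597,0],"dr":[0,0,83],"grip":0.045},{"xyz":[-0.224,-0.597,0],"dr":[0,0,83],"grip":0.045},{"xyz":[-0.224,-0.597,0],"dr":[0,0,83],"grip":0.045},{"xyz":[-0.224,-0.597,0],"dr":[0,0,83],"grip":0.045},{"xyz":[-0.224,-0.597,0],"dr":[0,0,83],"grip":0.045},{"xyz":[-0.224,-0.597,0],"dr":[0,0,83],"grip":0.045},{"xyz":[-0.224,-0.597,0],"dr":[0,0,83],"grip":0.045},{"xyz":[-0.224,-0.597,0],"dr":[0,0,83],"grip":0.045},{"xyz":[-0.224,-0.597,0],"dr":[0,0,83],"grip":0.045},{"xyz":[-0.224,-0.597,0],"dr":[0,0,83],"grip":0.045},{"xyz":[-0.224,-0.597,0],"dr":[0,0,83],"grip":0.045},{"xyz":[-0.224,-0.597,0],"dr":[0,0,83],"grip":0.045},{"xyz":[-0.224,-0.597,0],"dr":[0,0,83],"grip":0.045},{"xyz":[-0.224,-0.597,0],"dr":[0,0,83],"grip":0.045},{"xyz":[-0.224,-0.597,0],"dr":[0,0,83],"grip":0.045},{"xyz":[-0.224,-0.597,0],"dr":[0,0,83],"grip":0.045},{"xyz":[-0.224,-0.597,0],"dr":[0,0,83],"grip":0.045},{"xyz":[-0.224,-0.597,0],"dr":[0,0,83],"grip":0.045},{"xyz":[-0.224,-0.597,0],"dr":[0,0,83],"grip":0.045}]'; cat >lev.py <<'E'
from h import *
ims=[read_camera("top") for _ in range(4)];d=np.median([i[1] for i in ims],0)
yy,xx=np.mgrid[162:228,155:230];px=np.c_[xx.ravel(),yy.ravel()];P=depthpt("top",px,d)
Q=P[(P[:,2]>.047)&(P[:,2]<.07)];h=np.hypot(Q[:,0]-.5415,Q[:,1]-.311);arm=Q[(h>.02)&(h<.05)]
K=P[(P[:,2]>.075)&(P[:,2]<.1)];dk=K.mean(0)-[.5415,.311,0]
v=cv2.fitLine(arm[:,:2].astype(np.float32),cv2.DIST_L2,0,.01,.01).ravel();v=v*-np.sign(v[0])
for w in(v,dk):print("lever",np.radians(np.degrees(np.arctan2(w[1],w[0]))%360-120+9.3))
E
python3 lev.py; python3 -c "
from h import *
go([.611,-.3005,.032],-2.3)"
```

```text
time: 11.57
position: [0.6081, -0.3004, 0.1837]
eef_rot: [-2.263, -2.177, 0.0]
wrist_force: [0.7, -0.3, -0.4]
finger_gap: 0.529
finger_force: 0.0
lever 1.0692391
lever 1.0518873593093014
shift mm [  0.8   2.3 152.6] turn [0.  0.  0.1]
```

```bash
python3 -m creep '[{"xyz":[0.001,0.002,0.04],"dr":[0,0,0],"grip":0.045},{"xyz":[0.001,0.002,0.08],"dr":[0,0,0],"grip":0.045},{"xyz":[0.001,0.002,0.12],"dr":[0,0,0],"grip":0.045},{"xyz":[0.001,0.002,0.14],"dr":[0,0,0],"grip":0.045},{"xyz":[0.001,0.002,0.154],"dr":[0,0,0],"grip":0.045},{"xyz":[0.001,0.002,0.154],"dr":[0,0,0],"grip":0.045},{"xyz":[0.001,0.002,0.154],"dr":[0,0,0],"grip":0.045},{"xyz":[0.001,0.002,0.154],"dr":[0,0,0],"grip":0.045}]';python3 -c "
from h import *
go([.611,-.3005,.028],-2.3)"
```

```text
time: 12.43
position: [0.6115, -0.3018, 0.0318]
eef_rot: [2.264, 2.175, 0.001]
wrist_force: [0.5, 0.1, 0.4]
finger_gap: 0.528
finger_force: 0.0
shift mm [ 1.2 -0.5  3.8] turn [0.1 0.1 0. ]
```

```bash
python3 -m creep '[{"xyz":[0.001,0,0.003],"dr":[0,0,0],"grip":0.045},{"xyz":[0.001,0,0.003],"dr":[0,0,0],"grip":0.03},{"xyz":[0.001,0,0.003],"dr":[0,0,0],"grip":0.02},{"xyz":[0.001,0,0.003],"dr":[0,0,0],"grip":0.01},{"xyz":[0.001,0,0.003],"dr":[0,0,0],"grip":0.005},{"xyz":[0.001,0,0.003],"dr":[0,0,0],"grip":0.005},{"xyz":[0.001,0,0.003],"dr":[0,0,0],"grip":0.005},{"xyz":[0.001,0,0.003],"dr":[0,0,0],"grip":0.005},{"xyz":[0.001,0,0.003],"dr":[0,0,0],"grip":0.005}]'
```

```text
time: 13.18
position: [0.6111, -0.3008, 0.0282]
eef_rot: [2.265, 2.175, 0.001]
wrist_force: [-0.1, 0.6, 5.5]
finger_gap: 0.152
finger_force: 60.8
```

```bash
python3 -c "
from h import *
go([.6024,.0176,.12],-11.4)
go([.6024,.0176,.07],-11.4)"
```

```text
shift mm [317.7 -21.4 -92. ] turn [0.1 0.  9.1]
shift mm [317.7 -21.4 -42. ] turn [0.1 0.  9.1]
```

```bash
python3 -m creep '[{"xyz":[0,0,-0.03],"dr":[0,0,0],"grip":0.005},{"xyz":[0,0,-0.06],"dr":[0,0,0],"grip":0.005},{"xyz":[0,0,-0.092],"dr":[0,0,0],"grip":0.005},{"xyz":[0.03,-0.002,-0.092],"dr":[0,0,1],"grip":0.005},{"xyz":[0.06,-0.004,-0.092],"dr":[0,0,2],"grip":0.005},{"xyz":[0.09,-0.006,-0.092],"dr":[0,0,3],"grip":0.005},{"xyz":[0.12,-0.008,-0.092],"dr":[0,0,4],"grip":0.005},{"xyz":[0.15,-0.01,-0.092],"dr":[0,0,5],"grip":0.005},{"xyz":[0.18,-0.012,-0.092],"dr":[0,0,6],"grip":0.005},{"xyz":[0.21,-0.014,-0.092],"dr":[0,0,7],"grip":0.005},{"xyz":[0.24,-0.016,-0.092],"dr":[0,0,8],"grip":0.005},{"xyz":[0.27,-0.018,-0.092],"dr":[0,0,9],"grip":0.005},{"xyz":[0.3,-0.02,-0.092],"dr":[0,0,9],"grip":0.005},{"xyz":[0.317,-0.021,-0.092],"dr":[0,0,9],"grip":0.005},{"xyz":[0.317,-0.021,-0.08],"dr":[0,0,9],"grip":0.005},{"xyz":[0.317,-0.021,-0.06],"dr":[0,0,9],"grip":0.005},{"xyz":[0.317,-0.021,-0.045],"dr":[0,0,9],"grip":0.005},{"xyz":[0.317,-0.021,-0.045],"dr":[0,0,9],"grip":0.005},{"xyz":[0.317,-0.021,-0.045],"dr":[0,0,9],"grip":0.005}]'; python3 - <<'E'
from h import *
go([.6024,.0176,.0545],-11.4)
p,d=read_camera("top");q,e=read_camera("side")
cv2.imwrite("pics/s1.png",np.hstack([cv2.resize(p[140:230,250:370],(400,300)),cv2.resize(q[150:225,300:400],(400,300))])[:,:,::-1])
E
```

```text
time: 14.77
position: [0.6009, 0.0172, 0.0711]
eef_rot: [-2.428, -1.99, 0.004]
wrist_force: [-0.9, 1.0, -1.6]
finger_gap: 0.145
finger_force: 59.7
shift mm [ 0.7  1.5 16.6] turn [-0.2  0.   0.1]
```

View pics/s1.png

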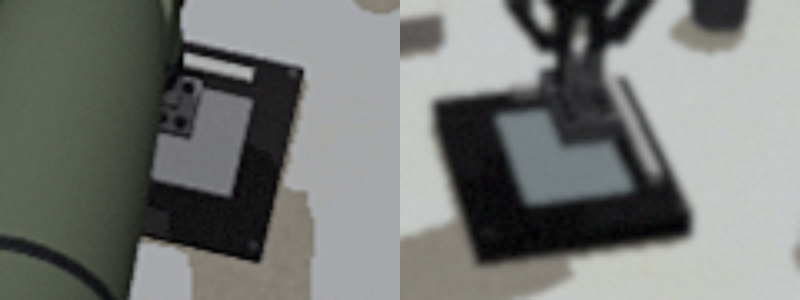

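The carrier (side crop around (590,110)) is held level above the stage, inside both stops and aligned. I'll lower it until it touches.

```bash
python3 -m creep '[{"xyz":[0,0.001,0.006],"dr":[0,0,0],"grip":0.005},{"xyz":[0,0.001,0.011],"dr":[0,0,0],"grip":0.005},{"xyz":[0,0.001,0.014],"dr":[0,0,0],"grip":0.005},{"xyz":[0,0.001,0.016],"dr":[0,0,0],"grip":0.005},{"xyz":[0,0.001,0.017],"dr":[0,0,0],"grip":0.005},{"xyz":[0,0.001,0.017],"dr":[0,0,0],"grip":0.005}]'; python3 -c "
from h import *
s=bot.observe();print(s['position'],s['wrist_force'],s['wrist_torque'])"
```

```text
time: 15.37
position: [0.603, 0.0169, 0.055]
eef_rot: [-2.429, -1.992, 0.001]
wrist_force: [-0.1, 0.4, -2.5]
finger_gap: 0.151
finger_force: 59.7
[0.60301756 0.01692458 0.05499882] [-0.09766149  0.40457174 -2.53811285] [-0.03723203 -0.03293023 -0.02691021]
```

```bash
python3 -m creep '[{"xyz":[0,0,0.001],"dr":[0,0,0],"grip":0.005},{"xyz":[0,0,0.002],"dr":[0,0,0],"grip":0.005},{"xyz":[0,0,0.002],"dr":[0,0,0],"grip":0.005},{"xyz":[0,0,0.002],"dr":[0,0,0],"grip":0.005}]'
```

```text
time: 15.7
position: [0.6033, 0.0169, 0.0533]
eef_rot: [2.429, 1.992, 0.0]
wrist_force: [-0.0, -0.5, -0.9]
finger_gap: 0.152
finger_force: 59.8
```

```bash
python3 -m creep '[{"xyz":[0,0.002,0.001],"dr":[0,0,0],"grip":0.005},{"xyz":[0,0.005,0.001],"dr":[0,0,0],"grip":0.005},{"xyz":[0,0.008,0.001],"dr":[0,0,0],"grip":0.005},{"xyz":[0,0.010,0.001],"dr":[0,0,0],"grip":0.005},{"xyz":[0,0.012,0.001],"dr":[0,0,0],"grip":0.005},{"xyz":[0,0.012,0.001],"dr":[0,0,0],"grip":0.005},{"xyz":[0,0.012,0.001],"dr":[0,0,0],"grip":0.005}]'
```

```text
time: 16.28
position: [0.6152, 0.0146, 0.0532]
eef_rot: [2.429, 1.992, 0.001]
wrist_force: [-2.6, 0.6, 5.7]
finger_gap: 0.146
finger_force: 60.7
```

```bash
python3 -m creep '[{"xyz":[0,0.001,0],"dr":[0,0,0],"grip":0.005},{"xyz":[0,0.002,0],"dr":[0,0,0],"grip":0.005},{"xyz":[0,0.002,0],"dr":[0,0,0],"grip":0.005},{"xyz":[0,0.002,0],"dr":[0,0,0],"grip":0.005}]';python3 -m creep '[{"xyz":[0,0.001,0],"dr":[0,0,0],"grip":0.005},{"xyz":[0,0.002,0],"dr":[0,0,0],"grip":0.005},{"xyz":[0,0.002,0],"dr":[0,0,0],"grip":0.005},{"xyz":[0,0.002,0],"dr":[0,0,0],"grip":0.005}]'
```

```text
time: 16.62
position: [0.6168, 0.0143, 0.0531]
eef_rot: [-2.429, -1.992, -0.0]
wrist_force: [-3.3, 0.6, 5.9]
finger_gap: 0.149
finger_force: 60.8
time: 16.95
position: [0.6175, 0.0142, 0.0531]
eef_rot: [-2.428, -1.991, 0.002]
wrist_force: [-5.7, 1.0, 9.4]
finger_gap: 0.147
finger_force: 61.2
```

```bash
python3 -m creep '[{"xyz":[0.003,0,0],"dr":[0,0,0],"grip":0.005},{"xyz":[0.006,0,0],"dr":[0,0,0],"grip":0.005},{"xyz":[0.009,0,0],"dr":[0,0,0],"grip":0.005},{"xyz":[0.012,0,0],"dr":[0,0,0],"grip":0.005},{"xyz":[0.013,0,0],"dr":[0,0,0],"grip":0.005},{"xyz":[0.013,0,0],"dr":[0,0,0],"grip":0.005},{"xyz":[0.013,0,0],"dr":[0,0,0],"grip":0.005}]'; python3 -c "
from h import *
s=bot.observe();a=np.radians(-11.4);print(s['wrist_torque']);d=s['position']-[.6201,.0293,0];f=s['wrist_force'];c,n=np.cos(a),np.sin(a)
for v in(d,f):print(v[0]*c+v[1]*n,-v[0]*n+v[1]*c)"
```

```text
time: 17.53
position: [0.6197, 0.0248, 0.0532]
eef_rot: [2.43, 1.99, -0.008]
wrist_force: [-7.3, -5.0, 10.2]
finger_gap: 0.144
finger_force: 61.3
[-0.87349662  1.61639023 -0.0038184 ]
0.0004845133915851311 -0.0045294274373092035
-6.217769784330849 -6.342988800326138
```

```bash
cat > f.py <<'E'
from h import *
s=bot.observe();a=np.radians(-11.4);d=s['position']-[.6201,.0293,0];f=s['wrist_force'];c,n=np.cos(a),np.sin(a)
for v in(d,f):print("stage axes",v[0]*c+v[1]*n,-v[0]*n+v[1]*c,v[2])
R=Rn.from_rotvec(s["eef_rot"]).as_matrix();print("yaw",np.degrees(np.arctan2(R[1,1],R[0,1])),"tilt",np.degrees(np.arccos(-R[2,2])),s["wrist_torque"])
E
python3 -m creep '[{"xyz":[0.001,0,-0.0005],"dr":[0,0,0],"grip":0.005},{"xyz":[0.002,0,-0.0005],"dr":[0,0,0],"grip":0.005},{"xyz":[0.002,0,-0.0005],"dr":[0,0,0],"grip":0.005},{"xyz":[0.002,0,-0.0005],"dr":[0,0,0],"grip":0.005}]';python3 f.py; python3 -m creep '[{"xyz":[0.001,0,0],"dr":[0,0,0],"grip":0.005},{"xyz":[0.002,0,0],"dr":[0,0,0],"grip":0.005},{"xyz":[0.002,0,0],"dr":[0,0,0],"grip":0.005},{"xyz":[0.002,0,0],"dr":[0,0,0],"grip":0.005}]';python3 f.py
```

```text
time: 17.87
position: [0.6202, 0.0272, 0.0532]
eef_rot: [2.43, 1.991, -0.006]
wrist_force: [-5.3, -3.3, 5.8]
finger_gap: 0.147
finger_force: 60.9
stage axes 0.0004892568217747022 -0.002055699053958968 0.05318367297987888
stage axes -4.541208004860275 -4.311217799832683 5.773821979770272
yaw -11.360316716226295 tilt 0.2344611963552908 [-0.6063737   1.2908789  -0.05150524]
time: 18.2
position: [0.6206, 0.0291, 0.0532]
eef_rot: [2.43, 1.991, -0.007]
wrist_force: [-5.4, -4.4, 7.0]
finger_gap: 0.146
finger_force: 60.9
stage axes 0.0004903686271204592 -8.142162018021299e-05 0.053196117566687434
stage axes -4.402500583497515 -5.39996543926644 7.0048590560698365
yaw -11.359566123512918 tilt 0.23879574915015658 [-0.67543751  1.23147624 -0.01033638]
```

```bash
python3 -m creep '[{"xyz":[0.001,0,0],"dr":[0,0,0],"grip":0.005},{"xyz":[0.002,0,0],"dr":[0,0,0],"grip":0.005},{"xyz":[0.002,0,0],"dr":[0,0,0],"grip":0.005},{"xyz":[0.002,0,0],"dr":[0,0,0],"grip":0.005}]';python3 f.py; python3 -m creep '[{"xyz":[0.001,0.0005,0],"dr":[0,0,0],"grip":0.005},{"xyz":[0.002,0.001,0],"dr":[0,0,0],"grip":0.005},{"xyz":[0.002,0.001,0],"dr":[0,0,0],"grip":0.005},{"xyz":[0.002,0.001,0],"dr":[0,0,0],"grip":0.005}]';python3 f.py
```

```text
time: 18.53
position: [0.6206, 0.0293, 0.0533]
eef_rot: [2.429, 1.988, -0.011]
wrist_force: [-7.4, -8.8, 7.6]
finger_gap: 0.15
finger_force: 61.0
stage axes 0.0005010745385851948 7.616048522949031e-05 0.0533161167043924
stage axes -5.477203202631431 -10.056037223748056 7.6132731617392215
yaw -11.413547074130625 tilt 0.4333734605746617 [-1.59573751  1.59676845  0.07573307]
time: 18.87
position: [0.6207, 0.0293, 0.0534]
eef_rot: [2.429, 1.986, -0.018]
wrist_force: [-11.8, -13.0, 11.3]
finger_gap: 0.15
finger_force: 61.6
stage axes 0.0005508724164690542 0.00013920759619883013 0.05337352702438494
stage axes -9.042548482288389 -15.037302460262705 11.336492301533102
yaw -11.466806745644595 tilt 0.6791148845578351 [-2.49690634  2.31737741  0.10573128]
```

```bash
python3 -m creep '[{"xyz":[0,0.0005,0],"dr":[0,0,0],"grip":0.005},{"xyz":[0,0.0005,0],"dr":[0,0,0],"grip":0.005},{"xyz":[0,0.0005,0],"dr":[0,0,0],"grip":0.005},{"xyz":[0,0.0005,0],"dr":[0,0,0],"grip":0.005},{"xyz":[0,0.0005,0],"dr":[0,0,0],"grip":0.005},{"xyz":[0,0.0005,0],"dr":[0,0,0],"grip":0.005}]';python3 f.py; python3 - <<'E'
from h import *
p,d=read_camera("top");q,e=read_camera("side")
cv2.imwrite("pics/end.png",np.hstack([cv2.resize(p[140:230,160:280],(400,300)),cv2.resize(q[150:225,300:400],(400,300))])[:,:,::-1])
E
```

```text
time: 19.37
position: [0.6206, 0.0293, 0.0534]
eef_rot: [2.43, 1.986, -0.018]
wrist_force: [-12.4, -12.1, 12.3]
finger_gap: 0.147
finger_force: 61.8
stage axes 0.000532565524685323 0.0001355434432547143 0.053366841054535735
stage axes -9.717992060404555 -14.325881773888918 12.345569770227032
yaw -11.469668264382692 tilt 0.6925559735054432 [-2.44609079  2.63799227  0.04677855]
```

View pics/end.png

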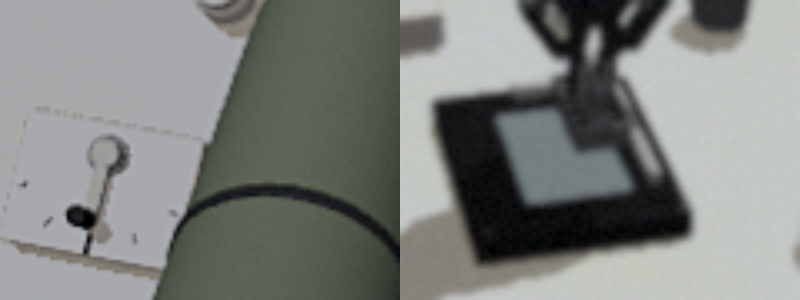

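The lever still points at the long mark (knob (80,215), mark (88,243)). The carrier sits in the corner against both bars, around (595,120) in the right crop. I'm handing it in.

```bash
python3 -c "
from bench import order
print(order.finish_job())"
```

```text
the job is handed in; nothing more can be done
None
```

I handed the job in at about 19 s: the lever stood near 1.06 rad by camera, and the longer carrier was held in the stage corner with wrist forces of about 10 N toward the long stop and 14 N toward the short one; the verdict was not shown to me.

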